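Pack the thinner tin into the paint crate

TASK

Get the paint crate ready for the job site: slide the round can and the jar that stand loose in the plywood crate along it to make room, without lifting them out, then set the rectangular tin from the bench in with them, lowering it rather than dropping it. All three must end standing upright on the crate's floor, let go; leave the bottle, the cup and the sanding block on the bench where they are.

Things in the scene. Friction and masses are not known exactly. Their poses are not given: they have to be found in the camera images.
- crate: Low open-topped plywood crate fixed to the bench: outside 108 (x) by 284 (y) by 58 high, walls 8, floor 8 thick, so inside 92 by 268 with the walls 50 above the inner floor. Origin: centre of its underside, on the bench; its y axis runs along its length, z up. It stands turned a little either way.
- can: Round steel paint can with paper label, diameter 84, height 85, about 0.55 kg, standing loose on the crate's floor near one end (either end) with the jar near the other; between can and jar there is a gap of 35 to 85, too short for the tin. Too wide to grasp. Origin: centre of its underside; z up along its axis.
- jar: Squat round grey plastic jar with black lid, diameter 66 (lid 62), height 80, about 0.3 kg, standing loose on the crate's floor near the end away from the can. Origin: centre of its underside; z up along its axis.
- tin: Upright rectangular metal thinner tin, 60 (its x) by 96 (its y) by 105 high, with a round black screw cap (diameter 28, 12 high) on top at y = +26; about 0.45 kg. On the bench left or right of the crate. Origin: centre of its underside; z up. Fits in the crate only with its y axis along the length (either way round), 22 spare once can and jar are fully apart.
- bottle: Bystander: tall white plastic bottle, diameter 68, height 180, standing on the bench on the other side of the crate from the tin. Origin: centre of its underside.
- cup: Bystander: empty clear mixing cup, 90 across the rim, 90 high, on the bench beyond the crate. Origin: centre of its underside.
- block: Bystander: cork sanding block 65 by 110 by 35 high, lying on the bench beyond the crate. Origin: centre of its underside.
Not all that is in view belongs to the job. What is shaped like the jar but pink or purple is not meant.

How it is judged (in metres and radians):
At the end, for the whole second after the job is handed in: The tin, the can and the jar all stand upright (within 0.1 rad) with their undersides on the crate's floor (within 7 mm), inside its walls, released and at rest (x of tin in the frame of crate between -0.025 and 0.025 m and y of tin in the frame of crate between -0.09 and 0.09 m and z of tin in the frame of crate between 0.002 and 0.015 m and angle between each of tin, can, jar's own z axis and vertical below 0.1 rad and linear speed of each of tin, can, jar below 0.02 m/s and x of can in the frame of crate between -0.046 and 0.046 m and y of can in the frame of crate between -0.134 and 0.134 m and z of can in the frame of crate between 0.002 and 0.015 m and x of jar in the frame of crate between -0.046 and 0.046 m and y of jar in the frame of crate between -0.134 and 0.134 m and z of jar in the frame of crate between 0.002 and 0.015 m); the robot touches nothing.
It fails at once if the can or the jar is lifted off the crate's floor by more than 30 mm (z of any of can, jar in the frame of crate above 0.038 m).
It fails at once if the tin is dropped (falls free from more than about 30 mm) (linear speed of tin above 0.75 m/s and contact force between the fingers and tin below 0.05 N).
It fails at once if the bottle, the cup or the sanding block is moved by more than 30 mm (distance of any of bottle, cup, block from where it was at the start of the episode above 0.03 m).
It also fails if it takes over 56 s, if anything falls off the work surface, if the arm or the gripper's body presses on something with over 40 N, if the wrist force passes 120 N, or if a joint passes its speed limit or range.

ROBOT

A 6-joint arm with a two-finger parallel gripper is mounted at the origin on the work surface. World frame = base frame: x ahead of the robot, y to its left, z up, the work surface at z = 0. Lengths are in m, angles in degrees, forces in N, time in s.
With the tool pointing down it reaches from about 0.425 to 0.925 m from the base axis. Payload 12.5 kg.
Tool frame: the origin (TCP) lies between the finger pads; the fingertips stand 11 mm ahead of it and the grasp point (between the pads) lies 8 mm behind it (manip.nose_length is the z of the fingertips in the tool frame, in m); z points along the fingers, y is the line along which they close (so a half turn about z gives the same grasp; the last joint's range is limited). The gripper opens to 85 mm and grips with 20 to 120 N. Pads are 22 mm wide; open, the fingers measure 114 mm over their backs; the gripper's body (76 mm by 85 mm) begins 54 mm behind the grasp point. The pads swing forward as they close: fully open they stand 13 mm farther back than shut.
Start: joints at [-73.086, 28.126, 89.318, -0, 62.55, -6.05], TCP at [0.244, -0.575, 0.212] pointing down, gripper open.
Joint ranges: [-177.58, 177.58], [-47.91, 125.51], [2.72, 160], [-65.01, 245.01], [3.68, 167.84], [-153.87, 153.87]. Speed limits (degrees/s): [127.2, 127.2, 159.86, 180, 180, 180].

INTERFACE

Orientations are given as a 3x3 rotation matrix whose columns are the frame's x, y, z axes.
In Python, from workcell import sensors, camera, manip gives the robot as it stands.
- The arm moves only by the shell command python3 -m inch 'ROWS' [OPENING] [FORCE]. ROWS is JSON, one flat list of numbers, 6 for each row, row after row: the shift along the tool's x, y, z in m, then the turn, a rotation vector about the tool's x, y, z in degrees. In form: [x, y, z, rx, ry, rz, x, y, z, rx, ry, rz, ...]. A call has 1 to 10 rows; each row shifts and turns the commanded pose from where the row before left it, along the tool's axes as they then stand; what a row does not reach is not made up. A row lasts 1/10 s, in which the tool goes at most 50 mm and 8.59 degrees, less where a joint would pass 70% of its speed; a pose out of reach is approached as far as the arm can. A call with a gripper value outside its range is refused whole. OPENING is the closure, from 0 (fully open) to 1 (shut), set as the call begins (- or left out, the last holds). The fingers move at their own pace and stop on an object; FORCE is the grip in N (left out, the last holds). Time passes only in rows, so rows that do not move let the fingers close. It gives the time, the measured TCP pose, the force, the opening and the grip force at its end, in the units of the state.
- sensors.read_state(): the state, without advancing time (a new reading comes with each control period).
- camera(name): name is "scene" or "top" or "wrist"; returns a dict with "color" (420x560x3 uint8, red, green, blue), "range_z" (420x560 float32, m along the optical axis (not along the pixel's ray), 0 where there is no reading), "K" (3x3 intrinsics, pixels), "R" (3x3) and "t" (3): a world point X has camera coordinates R X + t; the wrist camera has in their place "tool_from_camera" (4x4, takes a point from camera to tool coordinates, whose origin is the TCP and whose axes are the flange's). Camera axes: x right, y down, z forward; pixel columns grow to the right and rows downward; lengths in m; the calibration is good to about 2 mm. A picture is of the moment at which its call begins: read the wrist's pose just before it.
- manip.finish_job(): hands the job in; it is judged then, once.
The state is a dict: "time": time; "joint_positions": joint angles; "joint_velocities": joint speeds; "tau": joint torques, N m; "tcp_pos": TCP position; "eef_rot": TCP orientation; "contact_force": force on the tool from outside, world axes, zero at the start; "torque": the same for the moment, N m; "width": finger opening in m; "grip_force": force on a finger pad.
Only numpy, scipy, OpenCV 4.12 (cv2) and the standard library are available. Lean on these libraries where they do the work, as an engineer would, in place of code of your own. Each camera call takes 0.05 s, during which the arm holds its last target. There are 200 camera calls.

## Working session

There is one attempt and no reset: what is moved stays moved. The work goes in short steps, Python scripts to look and compute and a shell command to move; the robot and the scene stay as the last step left them, time stands still between calls to the robot, and variables do not carry over. Pictures are saved under pics/ and viewed, at most 10 in all, crops included, and the job is handed in when it is done.

```bash
mkdir -p pics
python3 - <<'E'
from workcell import sensors,camera,manip
import cv2,numpy as np
s=sensors.read_state();print(s['time'],s['tcp_pos'],np.round(s['eef_rot'],3).tolist(),s['width'],manip.nose_length)
for n in("scene","top"):
    c=camera(n);cv2.imwrite(f'pics/{n}0.png',c['color'][:,:,::-1]);np.savez(f'{n}0.npz',**c)
    print(n,(-c['R'].T@c['t']).round(3),c['K'].round(1).tolist(),c['R'].round(3).tolist())
E
ls
```

```text
0.0 [ 0.24377141 -0.57523794  0.21103164] [[0.921, 0.39, -0.0], [0.39, -0.921, 0.001], [0.0, -0.001, -1.0]] 0.08540051338587669 0.011
scene [ 0.909 -0.539  0.632] [[415.2, 0.0, 280.8], [0.0, 415.2, 212.5], [0.0, 0.0, 1.0]] [[0.865, 0.501, -0.013], [0.33, -0.59, -0.737], [-0.377, 0.633, -0.676]]
top [ 0.526 -0.017  1.087] [[473.3, 0.0, 280.6], [0.0, 473.3, 207.8], [0.0, 0.0, 1.0]] [[-0.019, -1.0, -0.017], [-0.997, 0.021, -0.076], [0.076, 0.016, -0.997]]
pics
scene0.npz
top0.npz
```

View pics/top0.png

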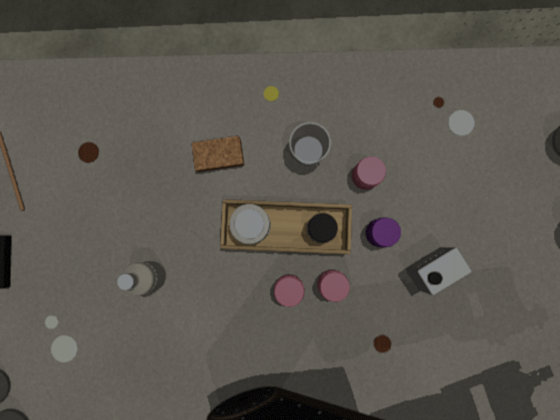

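View pics/scene0.png

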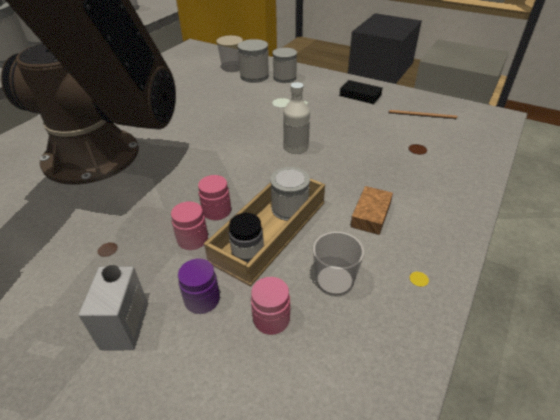

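The top view shows the crate around (287,228), with the can at (249,224), the jar with the black lid at (322,228), and the tin at (444,272) with its cap at (435,278). Pink and purple decoys stand around the crate. The scene view shows the same layout.

```bash
cat > h.py <<'E'
import numpy as np,cv2
from workcell import sensors,camera,manip
def world(c):
    h,w=c['range_z'].shape;u,v=np.meshgrid(np.arange(w),np.arange(h));z=c['range_z']
    P=np.stack([(u-c['K'][0,2])/c['K'][0,0]*z,(v-c['K'][1,2])/c['K'][1,1]*z,z],-1)
    return (P-c['t'])@c['R']
def blob(W,m,xy,r=0.2):
    """points of the component of mask m nearest xy"""
    n,l,st,ce=cv2.connectedComponentsWithStats(m.astype(np.uint8))
    best=min((i for i in range(1,n) if st[i,4]>30),key=lambda i:np.hypot(*(np.median(W[l==i][:,:2],0)-xy)))
    return W[l==best]
E
python3 - <<'E'
from h import *
c=dict(np.load('top0.npz'));W=world(c);Z=W[...,2];col=c['color'].astype(int)
for n,(u,v) in dict(can=(249,224),jar=(322,228),tin=(448,270),bottle=(125,282),cup=(310,144),block=(217,154),purple=(384,232),pinkA=(289,291),pinkB=(334,286),pinkC=(369,172),cap=(435,278),floor=(285,228),bench=(180,330)).items():print(n,W[v,u].round(3))
def near(u,v,r): 
    m=np.zeros(Z.shape,np.uint8);cv2.circle(m,(u,v),r,1,-1);return m>0
for n,u,v,r,lo,hi in(('can',249,224,30,.085,.1),('jar',322,228,25,.078,.1),('tin',444,272,38,.098,.125)):
    p=W[near(u,v,r)&(Z>lo)&(Z<hi)&(c['range_z']>0)]
    if n=='tin':
        R=cv2.minAreaRect((p[:,:2]*1000).astype(np.float32));print(n,len(p),R,p[:,2].mean())
        q=p[p[:,2]>.112];print('cap',q.mean(0),len(q))
    else: print(n,len(p),cv2.minEnclosingCircle((p[:,:2]*1000).astype(np.float32)),p.mean(0))
m=np.zeros(Z.shape,bool);m[190:265,210:362]=1
p=W[m&(Z>.05)&(Z<.066)];R=cv2.minAreaRect((p[:,:2]*1000).astype(np.float32));print('rim',len(p),R,cv2.boxPoints(R).round(1).tolist())
E
```

```text
can [0.569 0.066 0.095]
jar [ 0.558 -0.087  0.09 ]
tin [ 0.466 -0.342  0.104]
bottle [0.46  0.297 0.181]
cup [ 0.756 -0.07   0.006]
block [0.731 0.141 0.036]
purple [ 0.547 -0.219  0.079]
pinkA [ 0.427 -0.015  0.081]
pinkB [ 0.436 -0.11   0.081]
pinkC [ 0.676 -0.191  0.08 ]
cap [ 0.452 -0.31   0.117]
floor [ 0.562 -0.009  0.01 ]
bench [ 0.336  0.234 -0.   ]
can 1229 ((571.5939331054688, 66.76485443115234), 42.02090835571289) [0.57124168 0.06653828 0.09360596]
jar 670 ((560.915771484375, -88.81228637695312), 30.942129135131836) [ 0.56042045 -0.08864875  0.08821894]
tin 1401 ((465.00506591796875, -333.5825500488281), (61.09766387939453, 96.46260833740234), 30.187223434448242) 0.10637111727644162
cap [ 0.45227799 -0.31067421  0.11717767] 154
rim 1337 ((565.470703125, -10.230636596679688), (284.280517578125, 108.16053009033203), 86.4375228881836) [[502.70001220703125, -148.6999969482422], [610.5999755859375, -155.5], [628.2999877929688, 128.3000030517578], [520.2999877929688, 135.0]]
```

```bash
cat >> h.py <<'E'
def go(x,y,z,yaw_y):
    """shift in tool axes AFTER turning first by rz, to reach TCP xyz with tool y at yaw_y deg"""
    s=sensors.read_state();R=s['eef_rot'];t=np.radians(yaw_y)
    rz=-(yaw_y-np.degrees(np.arctan2(R[1,1],R[0,1])));rz=(rz+180)%360-180
    ty=np.array([np.cos(t),np.sin(t),0]);tz=np.array([0,0,-1.]);T=np.stack([np.cross(ty,tz),ty,tz],1)
    tilt=cv2.Rodrigues(R.T@T)[0].ravel()*180/np.pi
    print('t',round(s['time'],2),'tcp',s['tcp_pos'].round(4),'rz',round(rz,2),'rotvec',tilt.round(2),'shift',(T.T@(np.array([x,y,z])-s['tcp_pos'])).round(4),'F',np.round(s['contact_force'],1),'w',round(s['width'],4),s['grip_force'],'j',np.round(s['joint_positions'],1))
C=np.array([.5655,-.0102]);CY=-3.56
def cr(x,y):
    a=np.radians(CY);return C+np.array([np.cos(a)*x-np.sin(a)*y,np.sin(a)*x+np.cos(a)*y])
E
python3 -m inch '[0,0,0,0,0,-7.92,0,0,0,0,0,-7.92,0,0,0,0,0,-7.92,0,0,0,0,0,-7.92,0,0,0,0,0,-7.92,0,0,0,0,0,-7.92,0,0,0,0,0,-7.92,0,0,0,0,0,-7.92]' 1 40
python3 -m inch '[0.038,0.019,0,0,0,0,0.038,0.019,0,0,0,0,0.038,0.019,0,0,0,0,0.038,0.019,0,0,0,0,0.038,0.019,0,0,0,0,0.038,0.019,0,0,0,0,0.038,0.019,0,0,0,0,0.038,0.019,0,0,0,0,0.038,0.019,0,0,0,0,0.038,0.019,0,0,0,0]'
python3 -m inch '[0.038,0.019,0,0,0,0,0.038,0.019,0,0,0,0,0.038,0.019,0,0,0,0,0.038,0.019,0,0,0,0,0.038,0.019,0,0,0,0,0,0,0,0,0,0,0,0,0,0,0,0]'
python3 -c "
from h import *
go(*cr(0,-.005),.2,CY)"
```

```text
time: 0.9
tcp_pos: [0.2438, -0.5753, 0.2113]
eef_rot: [[0.058, 0.998, -0.0], [0.998, -0.058, 0.001], [0.001, -0.0, -1.0]]
contact_force: [0.2, 0.8, -0.4]
width: -0.0001
grip_force: 0.0
time: 1.9
tcp_pos: [0.4584, -0.2068, 0.2115]
eef_rot: [[0.064, 0.998, -0.0], [0.998, -0.064, 0.0], [0.0, -0.0, -1.0]]
contact_force: [-0.2, -0.6, -0.5]
width: -0.0003
grip_force: 0.0
time: 2.6
tcp_pos: [0.5647, -0.0242, 0.2111]
eef_rot: [[0.062, 0.998, -0.001], [0.998, -0.062, -0.0], [-0.0, -0.001, -1.0]]
contact_force: [-0.9, -0.6, -0.5]
width: 0.0002
grip_force: 0.0
t 2.6 tcp [ 0.5647 -0.0242  0.2111] rz -0.01 rotvec [-0.06  0.01 -0.01] shift [ 0.009  -0.0001  0.0111] F [-0.9 -0.6 -0.5] w 0.0002 0.0 j [-9.1 23.3 97.8 -0.  58.9 -5.6]
```

```bash
python3 -m inch '[0.009,0,0,0,0,0,0,0,0.021,0,0,0,0,0,0.021,0,0,0,0,0,0.021,0,0,0,0,0,0.021,0,0,0,0,0,0.021,0,0,0,0,0,0.021,0,0,0,0,0,0.021,0,0,0,0,0,0.02,0,0,0,0,0,0,0,0,0]'
python3 -m inch '[0.008,0,0,0,0,0,0.008,0,0,0,0,0,0.008,0,0,0,0,0,0,0,0,0,0,0]'
python3 -c "
from h import *
go(*cr(0,.05-.011),.043,CY)"
```

```text
time: 3.6
tcp_pos: [0.5639, -0.0165, 0.0427]
eef_rot: [[0.066, 0.998, -0.004], [0.998, -0.066, 0.0], [0.0, -0.004, -1.0]]
contact_force: [-1.4, -0.3, -0.3]
width: -0.0001
grip_force: 0.0
time: 4.0
tcp_pos: [0.5672, 0.0092, 0.0453]
eef_rot: [[0.063, 0.998, 0.001], [0.998, -0.063, -0.0], [-0.0, 0.001, -1.0]]
contact_force: [-0.8, 0.6, -0.1]
width: 0.0
grip_force: 0.0
t 4.0 tcp [0.5672 0.0092 0.0453] rz -0.04 rotvec [ 0.07  0.   -0.04] shift [ 0.0195 -0.0005  0.0023] F [-0.8  0.6 -0.1] w 0.0 0.0 j [ -5.7  36.  106.1   0.   37.8  -2.1]
```

```bash
python3 -m inch '[0.003,0,0,0,0,0,0.003,0,0,0,0,0,0.003,0,0,0,0,0,0.002,0,0,0,0,0,0.002,0,0,0,0,0,0,0,0,0,0,0]'
python3 -m inch '[0.002,0,0,0,0,0,0.002,0,0,0,0,0,0.001,0,0,0,0,0,0,0,0,0,0,0]'
python3 -c "
from h import *
go(*cr(0,.05-.011),.043,CY)
c=camera('top');cv2.imwrite('pics/t1.png',cv2.resize(c['color'][150:300,180:400,::-1],None,fx=3,fy=3))"
```

```text
time: 4.6
tcp_pos: [0.5678, 0.0211, 0.0446]
eef_rot: [[0.064, 0.998, 0.0], [0.998, -0.064, -0.0], [-0.0, 0.0, -1.0]]
contact_force: [0.8, -1.5, 0.3]
width: -0.0
grip_force: 0.4
time: 5.0
tcp_pos: [0.5681, 0.0261, 0.0446]
eef_rot: [[0.064, 0.998, 0.0], [0.998, -0.064, -0.0], [-0.0, 0.0, -1.0]]
contact_force: [-0.4, -1.1, 0.3]
width: -0.0001
grip_force: 0.6
t 5.0 tcp [0.5681 0.0261 0.0446] rz -0.11 rotvec [ 0.    0.   -0.11] shift [ 0.0026 -0.0004  0.0016] F [-0.4 -1.1  0.3] w -0.0001 0.5981133878231049 j [ -4.   36.2 105.9  -0.   37.9  -0.3]
```

View pics/t1.png

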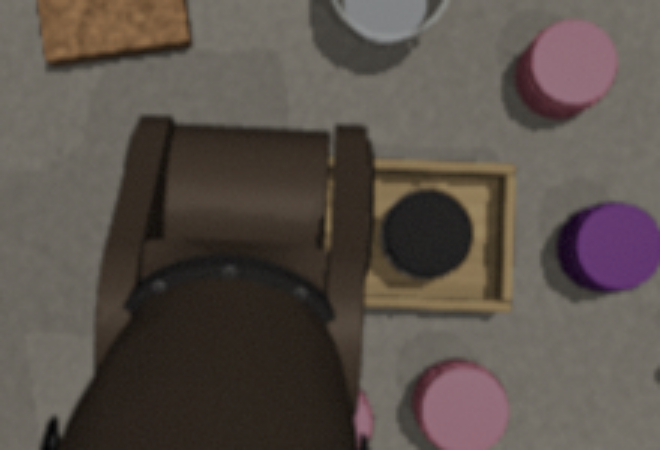

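The arm hides the can. The jar is still at its place at crop (428,235), so I'll push on gently and watch the force for wall contact.

```bash
python3 -m inch '[0.001,0,0,0,0,0,0.001,0,0,0,0,0,0,0,0,0,0,0]' | egrep 'tcp|force'
python3 -m inch '[0.001,0,0,0,0,0,0,0,0,0,0,0]'| egrep 'tcp|force'
python3 -c "
from h import *
go(*cr(0,-.068+.011),.044,CY)"
```

```text
tcp_pos: [0.5682, 0.0281, 0.0445]
contact_force: [0.8, -0.7, 0.5]
grip_force: 0.9
tcp_pos: [0.5683, 0.029, 0.0446]
contact_force: [-0.8, -1.6, 1.6]
grip_force: 1.0
t 5.55 tcp [0.5683 0.029  0.0446] rz -0.11 rotvec [-0.    0.   -0.11] shift [-0.0963 -0.0003  0.0006] F [-0.8 -1.6  1.6] w -0.0001 0.9978065080940723 j [ -3.7  36.2 105.9  -0.   37.9  -0. ]
```

```bash
python3 -m inch '[-0.015,0,0,0,0,0,-0.02,0,0,0,0,0,-0.02,0,0,0,0,0,-0.012,0,0,0,0,0,0,0,0,0,0,0]' | egrep 'tcp|force'
python3 -m inch '[-0.003,0,0,0,0,0,-0.003,0,0,0,0,0,-0.003,0,0,0,0,0,-0.003,0,0,0,0,0,-0.003,0,0,0,0,0,-0.003,0,0,0,0,0,-0.003,0,0,0,0,0,-0.002,0,0,0,0,0,-0.002,0,0,0,0,0,0,0,0,0,0,0]'| egrep 'tcp|force'
python3 -c "
from h import *
go(*cr(0,-.068+.011),.044,CY)"
```

```text
tcp_pos: [0.5639, -0.0395, 0.0445]
contact_force: [0.4, 0.5, -0.6]
grip_force: 0.0
tcp_pos: [0.5623, -0.0631, 0.0446]
contact_force: [-0.3, -0.1, -0.0]
grip_force: 0.0
t 7.05 tcp [ 0.5623 -0.0631  0.0446] rz -0.13 rotvec [-0.    0.01 -0.13] shift [-0.004  -0.0001  0.0006] F [-0.3 -0.1 -0. ] w -0.0001 0.0 j [-13.1  36.  106.3  -0.   37.6  -9.4]
```

```bash
python3 -m inch '[-0.001,0,0,0,0,0,-0.001,0,0,0,0,0,-0.001,0,0,0,0,0,0,0,0,0,0,0]' | egrep 'tcp|force'
python3 -m inch '[0.003,0,0,0,0,0,0.008,0,0,0,0,0,0,0,-0.02,0,0,0,0,0,-0.03,0,0,0,0,0,-0.03,0,0,0,0,0,-0.04,0,0,0,0,0,-0.04,0,0,0,0,0,0,0,0,0]'| egrep 'tcp|force'
python3 -m inch '[-0.04,-0.02,0,0,0,0,-0.04,-0.02,0,0,0,0,-0.04,-0.02,0,0,0,0,-0.04,-0.02,0,0,0,0,-0.04,-0.02,0,0,0,0,-0.04,-0.02,0,0,0,0]' 0 40| egrep 'tcp|force'
python3 - <<'E'
from h import *
c=camera('top');W=world(c);Z=W[...,2];cv2.imwrite('pics/t2.png',c['color'][:,:,::-1])
for n,u,v,r,lo,hi,R in(('can',240,224,34,.085,.1,.042),('jar',328,228,28,.078,.1,.031)):
    m=np.zeros(Z.shape,np.uint8);cv2.circle(m,(u,v),r,1,-1)
    p=W[(m>0)&(Z>lo)&(Z<hi)]
    print(n,len(p),cv2.minEnclosingCircle((p[:,:2]*1000).astype(np.float32)));d=np.array(cv2.minEnclosingCircle((p[:,:2]*1000).astype(np.float32))[0])/1000-C
    a=np.radians(CY);print(d[0]*np.cos(a)+d[1]*np.sin(a),-d[0]*np.sin(a)+d[1]*np.cos(a))
go(.465,-.3336,.2,30.2)
E
```

```text
tcp_pos: [0.5622, -0.066, 0.0446]
contact_force: [0.2, 1.8, 0.7]
grip_force: 0.6
tcp_pos: [0.5648, -0.0546, 0.2097]
contact_force: [1.1, 0.1, -0.9]
grip_force: 0.0
tcp_pos: [0.4267, -0.2875, 0.2042]
contact_force: [0.4, 0.5, 0.8]
grip_force: 0.0
can 1231 ((572.3367919921875, 80.4871597290039), 41.864234924316406)
0.0011924933386858296 0.09093668469927577
jar 672 ((559.2780151367188, -110.78466796875), 30.81668472290039)
3.570081408826864e-05 -0.10077691824755537
t 8.9 tcp [ 0.4245 -0.2921  0.2041] rz -33.99 rotvec [ -0.06   0.07 -33.99] shift [-0.0563  0.0141  0.0041] F [-1.3 -3.9  0.3] w 0.0852 0.0 j [-4.180e+01  1.970e+01  1.051e+02 -1.000e-01  5.520e+01 -3.800e+01]
```

View pics/t2.png

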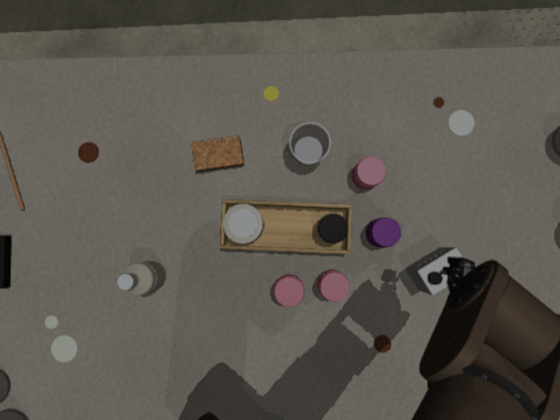

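The can and jar are now fully apart: can at (243,224), jar at (333,228), leaving a 117 mm gap. The gripper is next to the tin at (444,272).

```bash
python3 -m inch '[0,0,0,0,0,-8.5,0,0,0,0,0,-8.5,0,0,0,0,0,-8.5,0,0,0,0,0,-8.5,-0.028,0.007,0,0,0,0,-0.028,0.007,0,0,0,0,0,0,0,0,0,0,0,0,0,0,0,0]' 0 | egrep 'tcp|force'
python3 -c "
from h import *
go(.465,-.3336,.077,30.2)"
```

```text
tcp_pos: [0.468, -0.3274, 0.2037]
contact_force: [-0.7, 0.3, 0.7]
grip_force: 0.0
t 9.7 tcp [ 0.468  -0.3274  0.2037] rz 0.13 rotvec [-0.03 -0.08  0.13] shift [-0.0039 -0.0057  0.1267] F [-0.7  0.3  0.7] w 0.0854 0.0 j [-41.6  24.3  97.5  -0.   58.3 -71.9]
```

```bash
python3 -m inch '[-0.004,-0.006,0,0,0,0,0,0,0.025,0,0,0,0,0,0.025,0,0,0,0,0,0.025,0,0,0,0,0,0.02,0,0,0,0,0,0.016,0,0,0,0,0,0.016,0,0,0,0,0,0,0,0,0]' | egrep 'tcp|force'
python3 -c "
from h import *
go(.465,-.3336,.077,30.2)"
python3 -m inch '[0,0,0,0,0,0,0,0,0,0,0,0,0,0,0,0,0,0,0,0,0,0,0,0,0,0,0,0,0,0,0,0,0,0,0,0,0,0,0,0,0,0,0,0,0,0,0,0]' 1 50
python3 -m inch '[0,0,-0.02,0,0,0,0,0,-0.02,0,0,0,0,0,-0.025,0,0,0,0,0,-0.025,0,0,0,0,0,-0.02,0,0,0,0,0,0,0,0,0,0,0,0,0,0,0]' 
python3 -c "
from h import *
go(*cr(0,-.0095),.2,CY)
c=camera('scene');cv2.imwrite('pics/s2.png',c['color'][:,:,::-1])"
```

```text
tcp_pos: [0.4637, -0.3336, 0.0762]
contact_force: [0.2, -0.1, 0.1]
grip_force: 0.0
t 10.5 tcp [ 0.4637 -0.3336  0.0762] rz 0.12 rotvec [-0.06 -0.17  0.12] shift [-0.0006  0.0011 -0.0008] F [ 0.2 -0.1  0.1] w 0.0855 0.0 j [-42.4  33.6 104.3  -0.   42.2 -72.7]
time: 11.3
tcp_pos: [0.4654, -0.3346, 0.0793]
eef_rot: [[-0.505, 0.863, 0.002], [0.863, 0.505, -0.002], [-0.002, 0.001, -1.0]]
contact_force: [-1.0, 2.6, 7.7]
width: 0.0569
grip_force: 51.5
time: 12.0
tcp_pos: [0.4647, -0.3342, 0.1874]
eef_rot: [[-0.505, 0.863, 0.0], [0.863, 0.505, -0.0], [-0.0, -0.0, -1.0]]
contact_force: [-0.3, 0.1, -4.7]
width: 0.0567
grip_force: 54.0
t 12.0 tcp [ 0.4647 -0.3342  0.1874] rz 33.89 rotvec [0.000e+00 1.000e-02 3.389e+01] shift [ 0.3201  0.0805 -0.0126] F [-0.3  0.1 -4.7] w 0.0567 53.9574284479022 j [-42.3  25.3  98.5  -0.   56.1 -72.7]
```

View pics/s2.png

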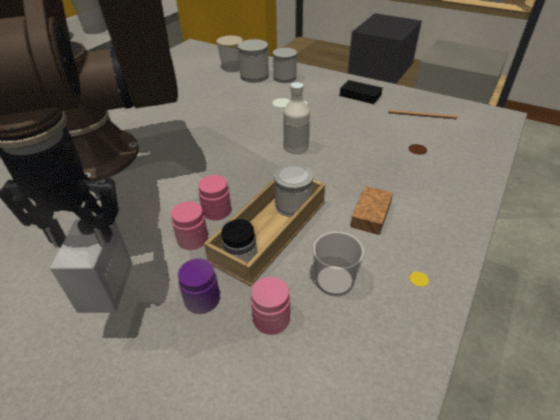

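The tin at (90,265) is held and hangs straight. The crate at (268,222) has room for it.

```bash
python3 -m inch '[0,0,-0.02,0,0,8.4,0,0,-0.02,0,0,8.5,0,0,0,0,0,8.5,0,0,0,0,0,8.5,0.02,0.005,0,0,0,0,0.03,0.008,0,0,0,0,0.03,0.008,0,0,0,0,0.03,0.008,0,0,0,0,0.03,0.008,0,0,0,0,0.03,0.008,0,0,0,0]' | egrep 'tcp|force'
python3 -m inch '[0.03,0.007,0,0,0,0,0.03,0.007,0,0,0,0,0.03,0.007,0,0,0,0,0.03,0.007,0,0,0,0,0.02,0.005,0,0,0,0,0.01,0.003,0,0,0,0,0,0,0,0,0,0,0,0,0,0,0,0]' | egrep 'tcp|force'
python3 - <<'E'
from h import *
go(*cr(0,-.0095),.2,CY)
E
```

```text
tcp_pos: [0.5203, -0.1662, 0.2261]
contact_force: [0.1, 0.3, -4.0]
grip_force: 54.9
tcp_pos: [0.5655, -0.0207, 0.227]
contact_force: [0.7, -0.0, -3.7]
grip_force: 54.9
t 13.85 tcp [ 0.5655 -0.0207  0.227 ] rz -0.02 rotvec [-0.06  0.02 -0.02] shift [ 0.001  -0.0006  0.027 ] F [ 0.7 -0.  -3.7] w 0.0564 54.89929664880037 j [-8.8 22.4 96.6 -0.  61.  -5.2]
```

```bash
python3 -m inch '[0,0,0.02,0,0,0,0,0,0.03,0,0,0,0,0,0.02,0,0,0,0,0,0.015,0,0,0,0,0,0.015,0,0,0,0,0,0.015,0,0,0,0,0,0.01,0,0,0,0,0,0,0,0,0,0,0,0,0,0,0]' | egrep 'tcp|force'
python3 - <<'E'
from h import *
go(*cr(0,-.0095),.0875,CY)
c=camera('scene');cv2.imwrite('pics/s3.png',cv2.resize(c['color'][130:300,170:370,::-1],None,fx=3,fy=3))
E
```

```text
tcp_pos: [0.5659, -0.0206, 0.1029]
contact_force: [0.3, 0.1, -3.6]
grip_force: 54.9
t 14.75 tcp [ 0.5659 -0.0206  0.1029] rz -0.05 rotvec [ 0.01  0.01 -0.05] shift [ 0.0009 -0.001   0.0154] F [ 0.3  0.1 -3.6] w 0.0563 54.919482339173555 j [ -8.8  31.1 104.   -0.   44.9  -5.1]
```

View pics/s3.png

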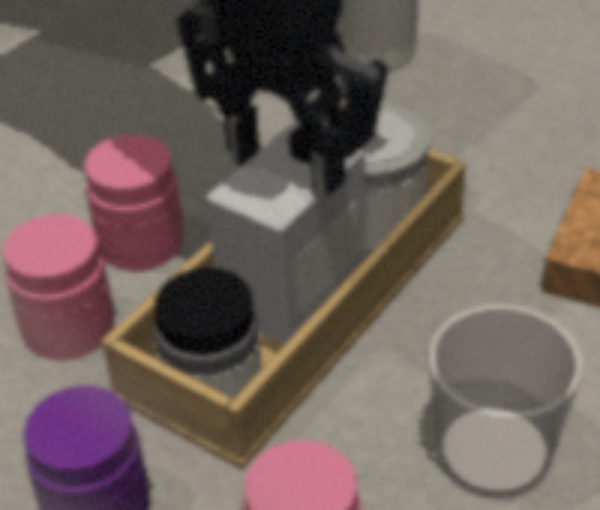

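The tin at crop (285,230) is inside the walls, between the jar at (205,310) and the can at (395,150). I'll lower it the last bit.

```bash
python3 -m inch '[0,0,0.004,0,0,0,0,0,0.004,0,0,0,0,0,0.003,0,0,0,0,0,0.002,0,0,0,0,0,0,0,0,0]' | egrep 'tcp|force'
python3 -m inch '[0,0,0.001,0,0,0,0,0,0.001,0,0,0,0,0,0,0,0,0]' | egrep 'tcp|force'
python3 -m inch '[0,0,0.001,0,0,0,0,0,0,0,0,0]' | egrep 'tcp|force'
```

```text
tcp_pos: [0.5657, -0.0201, 0.0893]
contact_force: [0.5, -0.1, -3.7]
grip_force: 54.9
tcp_pos: [0.5659, -0.0202, 0.0877]
contact_force: [-1.8, -0.6, -2.7]
grip_force: 55.6
tcp_pos: [0.5663, -0.0203, 0.0874]
contact_force: [0.2, -1.7, 5.2]
grip_force: 58.3
```

Contact with the floor. Release and retreat.

```bash
python3 -m inch '[0,0,0,0,0,0,0,0,0,0,0,0,0,0,0,0,0,0,0,0,0,0,0,0,0,0,0,0,0,0,0,0,0,0,0,0]' 0 | egrep 'tcp|force|width'
python3 -m inch '[0,0,-0.015,0,0,0,0,0,-0.03,0,0,0,0,0,-0.03,0,0,0,0,0,-0.03,0,0,0,0,0,-0.03,0,0,0,-0.04,-0.02,0,0,0,0,-0.04,-0.02,0,0,0,0,-0.04,-0.02,0,0,0,0,-0.04,-0.02,0,0,0,0,-0.04,-0.02,0,0,0,0]' | egrep 'tcp|force'
python3 -m inch '[-0.03,-0.02,0,0,0,0,-0.02,-0.01,0,0,0,0,0,0,0,0,0,0,0,0,0,0,0,0]' | egrep 'tcp|force'
python3 - <<'E'
from h import *
c=camera('top');W=world(c);Z=W[...,2];cv2.imwrite('pics/t3.png',cv2.resize(c['color'][110:310,180:440,::-1],None,fx=3,fy=3))
a=np.radians(CY);A=np.array([[np.cos(a),np.sin(a)],[-np.sin(a),np.cos(a)]])
m=np.zeros(Z.shape,bool);m[195:262,215:358]=1
p=W[m&(Z>.108)&(Z<.118)];r=cv2.minAreaRect((p[:,:2]*1000).astype(np.float32));print('tin',r,A@(np.array(r[0])/1000-C),np.median(p[:,2]),np.linalg.lstsq(np.c_[p[:,:2]-p[:,:2].mean(0),np.ones(len(p))],p[:,2],rcond=None)[0])
for n,u,v,r,lo,hi in(('can',240,224,24,.085,.1),('jar',333,228,16,.078,.1)):
    k=np.zeros(Z.shape,np.uint8);cv2.circle(k,(u,v),r,1,-1);p=W[(k>0)&(Z>lo)&(Z<hi)];print(n,A@(p.mean(0)[:2]-C),np.median(p[:,2]))
s=sensors.read_state();print(s['time'])
E
```

```text
tcp_pos: [0.5658, -0.0201, 0.0866]
contact_force: [0.3, -0.6, 0.9]
width: 0.0856
grip_force: 0.0
tcp_pos: [0.4524, -0.2147, 0.2217]
contact_force: [0.5, -0.0, -0.1]
grip_force: 0.0
tcp_pos: [0.4204, -0.2615, 0.2216]
contact_force: [0.3, 0.2, -0.4]
grip_force: 0.0
tin ((567.464599609375, -20.469951629638672), (95.73087310791016, 59.94042205810547), 85.9422836303711) [ 0.00259851 -0.01012814] 0.11306012063609626 [0.00645172 0.00020582 0.1130499 ]
can [0.00103574 0.09071376] 0.09358215465037882
jar [-0.000117   -0.10051618] 0.08821294520510108
17.85
```

View pics/t3.png

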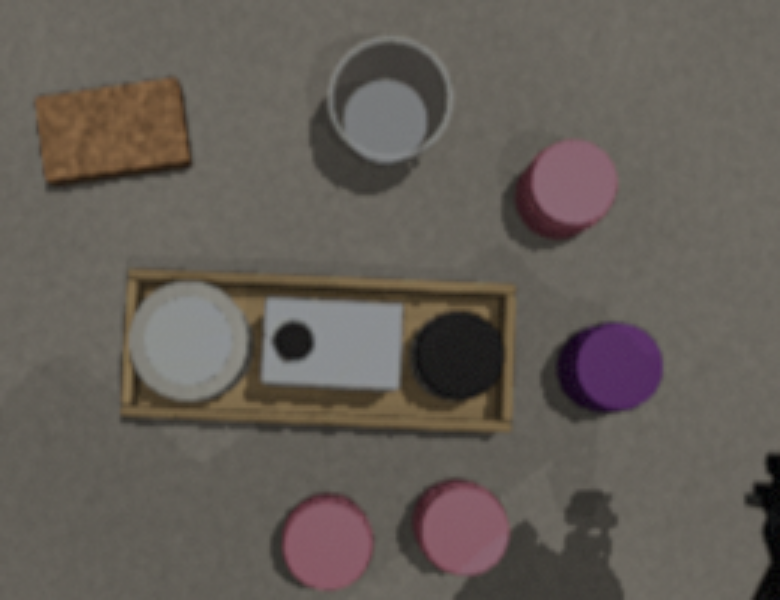

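Can (188,342), tin (332,343) and jar (460,355) all stand flat in the crate. The gripper is clear and the bystanders in view haven't moved.

```bash
python3 -c "
from workcell import manip
print(manip.finish_job())"
```

```text
the job is handed in; nothing more can be done
None
```

The job is handed in at about 18 s of the 56 s: the can and jar were slid apart without lifting and the tin lowered in between them, all three measuring flat on the crate floor and let go, with the bottle, cup and block left alone; no verdict was returned.

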